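# Aluminium canisters onto their saucers

## Robot

A 6-joint arm with a two-finger parallel gripper is mounted at the origin on the work surface. World frame = base frame: x ahead of the robot, y to its left, z up, the work surface at z = 0. Lengths are in m, angles in rad, forces in N, time in s.
With the tool pointing down it reaches from about 0.35 to 0.775 m from the base axis. Payload 7.3 kg.
Tool frame: the origin (TCP) lies on the centre line of the jaws, within the pads' length; the fingertips stand 17 mm ahead of it and the grasp point (between the pads) lies 2 mm behind it (robot.tip_extent is the distance from the TCP to the fingertips, in m); z points along the fingers, y is the line along which they close (so a half turn about z gives the same grasp; the last joint's range is limited). The gripper opens to 92 mm and grips with 3 to 60 N. Pads are 19 mm wide; open, the fingers measure 130 mm over their backs; the gripper's body (75 mm by 190 mm) begins 47 mm behind the grasp point.
Start: joints at [1.033, 0.342, 1.524, -0, 1.275, -0.146], TCP at [0.2, 0.485, 0.244] pointing down, gripper open.
Joint ranges: [-2.53, 2.53], [-0.77, 2.02], [0.04, 2.7], [-1, 4.14], [0.28, 2.66], [-3.11, 3.11]. Speed limits (rad/s): [2.57, 2.57, 3.14, 3.14, 3.14, 3.14].

## Interface

Orientations are given as [roll, pitch, yaw] about the fixed x, y, z axes, in that order (R = Rz(yaw) Ry(pitch) Rx(roll)).
In Python, from cell import robot gives the robot as it stands.
- The arm moves only by the tool step_arm, never from a script. Its argument "motion" is a list of rows, each a list of 2 entries, a list of its own where there are three numbers: the shift along the tool's x, y, z in units of 60 mm (1.0 is 60 mm), then the turn about the tool's z in rad. In form: [[[x, y, z], spin], ...]. A call has 1 to 10 rows; each row is the pose to reach, as a shift and turn from the pose commanded when the call began, along the tool's axes at that moment; what a row does not reach only later rows make up. A row lasts 1/8 s, in which the tool goes at most 62.5 mm and 10.7 degrees, less where a joint would pass 70% of its speed; a pose out of reach is approached as far as the arm can. A call with a gripper value outside its range is refused whole. "hand" is the closure in counts, from 0 (fully open) to 255 (shut), set as the call begins (left out, the last holds). The fingers move at their own pace and stop on an object; "squeeze" is the grip in N (left out, the last holds). Time passes only in rows, so rows that repeat a pose let the fingers close. It gives the time, the measured TCP pose, the force, the opening and the grip force at its end, in the units of the state.
- robot.observe(): the state, without advancing time (a new reading comes with each control period).
- robot.read_camera(name): name is "side" or "top"; returns a dict with "pixels" (480x640x3 uint8, red, green, blue), "intrinsics" (3x3 intrinsics, pixels), "xyz" and "rotation" of the camera in the world. Camera axes: x right, y up, looking along -z (the intrinsics and any distortion apply to the point x, -y, -z); pixel columns grow to the right and rows downward; lengths in m; the calibration is good to about 2 mm. A picture is of the moment at which its call begins. There is no depth.
- robot.hand_in(): hands the job in; it is judged then, once.
The state is a dict: "time": time; "qpos": joint angles; "qvel": joint speeds; "joint_efforts": joint torques, N m; "tool_pos": TCP position; "tool_rot": TCP orientation; "contact_force": force on the tool from outside, world axes, zero at the start; "torque": the same for the moment, N m; "opening": finger opening in m; "grip_force": force on a finger pad.
Only numpy, scipy, OpenCV 4.12 (cv2) and the standard library are available. Lean on these libraries where they do the work, as an engineer would, in place of code of your own. Each camera call takes 0.05 s, during which the arm holds its last target. There are 200 camera calls.

## Task

Pick out the three aluminium canisters on the bathroom windowsill and stand each one upright and flat inside the cork-floored saucer that fits its size: the large one first, then the medium one, then the small one. Set them down without letting any fall, and leave the white jar, the tumbler, the blue box and the shaver case where they are.

Things in the scene. Friction and masses are not known exactly. Their poses are not given: they have to be found in the camera images.
- canister_large: Large round brushed aluminium (mid-grey metal, dark lid disc) canister standing upright, 66 mm in diameter, 86 mm tall with its flush lid. Loose, origin at the centre of its underside, z up. A dark lever clip (12 mm wide) stands 6 mm out from the wall high up on its -x side and a dark hinge 3 mm out on its +x side, so grip it across its own y axis (smooth wall both sides).
- canister_medium: Medium round brushed aluminium (mid-grey metal, dark lid disc) canister standing upright, 47 mm in diameter, 72 mm tall with its flush lid. Loose, origin at the centre of its underside, z up. A dark lever clip (12 mm wide) stands 6 mm out from the wall high up on its -x side and a dark hinge 3 mm out on its +x side, so grip it across its own y axis (smooth wall both sides).
- canister_small: Small round brushed aluminium (mid-grey metal, dark lid disc) canister standing upright, 29 mm in diameter, 60 mm tall with its flush lid. Loose, origin at the centre of its underside, z up. A dark lever clip (12 mm wide) stands 6 mm out from the wall high up on its -x side and a dark hinge 3 mm out on its +x side, so grip it across its own y axis (smooth wall both sides).
- saucer_large: Large round wooden saucer with a cork floor, fixed to the sill: 84 mm inside, 92 mm outside, floor 5 mm above the sill, rim 6 mm above that floor. Origin at the centre of its underside. Made for the large canister.
- saucer_medium: Medium round wooden saucer with a cork floor, fixed to the sill: 65 mm inside, 73 mm outside, floor 5 mm above the sill, rim 6 mm above that floor. Origin at the centre of its underside. Made for the medium canister.
- saucer_small: Small round wooden saucer with a cork floor, fixed to the sill: 46 mm inside, 54 mm outside, floor 5 mm above the sill, rim 6 mm above that floor. Origin at the centre of its underside. Made for the small canister.
- white_jar: White plastic jar shaped just like the medium canister, 47 mm in diameter, 72 mm tall, loose. Not aluminium, stays where it is. Origin at the centre of its underside.
- tumbler: Frosted glass tumbler, 68 mm across the rim, 85 mm tall, empty, loose. Stays where it is. Origin at the centre of its underside.
- blue_box: Round lidded ceramic box with a blue glaze, 84 mm across, 65 mm tall with its knob, loose. Stays where it is. Origin at the centre of its underside.
- shaver_case: White plastic shaver case lying flat behind the other things, 68 x 165 x 48 mm (x, y, z), loose. Stays where it is. Origin at the centre of its underside.

How it is judged:
By the outcome, as a careful person would: the job done as asked, in the order asked, and still so for the second after the job is handed in, with the robot touching nothing.
It also fails if it takes over 83 s, if anything falls off the work surface, if the arm or the gripper's body presses on something with over 40 N, if the wrist force passes 120 N, or if a joint passes its speed limit or range.

## Working session

There is one attempt and no reset: what is moved stays moved. The work goes in short steps, Python scripts to look and compute and a tool call to move; the robot and the scene stay as the last step left them, time stands still between calls to the robot, and variables do not carry over. Pictures are saved under pics/ and viewed, at most 14 in all, crops included, and the job is handed in when it is done.

Besides the shell and the picture viewer there is one more tool, called after "Call:" as name([rows], argument=value, ...), one row to a line, values as JSON. step_arm: Moves the arm, as the interface text tells. Its arguments: {"type":"object","properties":{"motion":{"type":"array"},"hand":{"type":"number"},"squeeze":{"type":"number"}},"required":["motion"]}

```bash
mkdir -p pics; ls; python3 - <<'E'
from cell import robot
import cv2,numpy as np
for n in("top","side"):
    c=robot.read_camera(n);cv2.imwrite(f"pics/{n}0.png",c["pixels"][:,:,::-1])
    print(n,c["intrinsics"],c["xyz"],c["rotation"],[k for k in c])
print(robot.observe())
E
```

```text
pics
top [[536.37161529   0.         308.65110743]
 [  0.         536.37161529 239.41665327]
 [  0.           0.           1.        ]] [ 0.4939847  -0.0166113   1.02684144] [ 8.90194251e-02 -4.12225388e-04 -1.55276567e+00] ['pixels', 'intrinsics', 'xyz', 'rotation']
side [[440.56757288   0.         316.24779098]
 [  0.         440.56757288 235.84627062]
 [  0.           0.           1.        ]] [0.44697628 0.59518289 0.60141841] [ 0.835906    0.02019799 -2.89755155] ['pixels', 'intrinsics', 'xyz', 'rotation']
{'time': 0.1, 'qpos': array([ 1.03298784e+00,  3.42601939e-01,  1.52491056e+00, -5.28772442e-06,
        1.27536214e+00, -1.46017088e-01]), 'qvel': array([-1.63236015e-03, -8.33444978e-04, -1.97020295e-03,  6.44303061e-04,
        6.40819890e-05,  1.05168106e-03]), 'joint_efforts': array([ 1.34244878e-03, -4.32006776e+01, -2.44695371e+01,  7.18542212e-02,
        5.26081107e-02, -6.93957804e-05]), 'tool_pos': array([0.20028921, 0.48494107, 0.24314478]), 'tool_rot': array([-3.14032358e+00, -1.81523745e-04,  2.74980268e+00]), 'contact_force': array([ 0.24813945, -0.40836348,  0.09192503]), 'torque': array([-0.03893818,  0.02177585,  0.00984928]), 'grip_force': 0.0, 'opening': 0.09188457557563338}
```

View pics/top0.png

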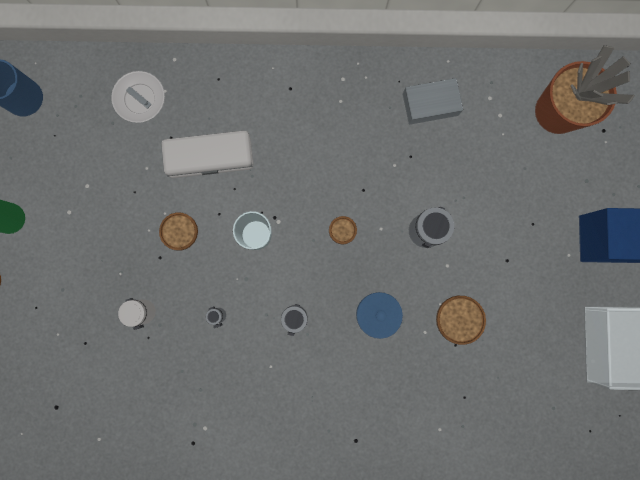

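View pics/side0.png

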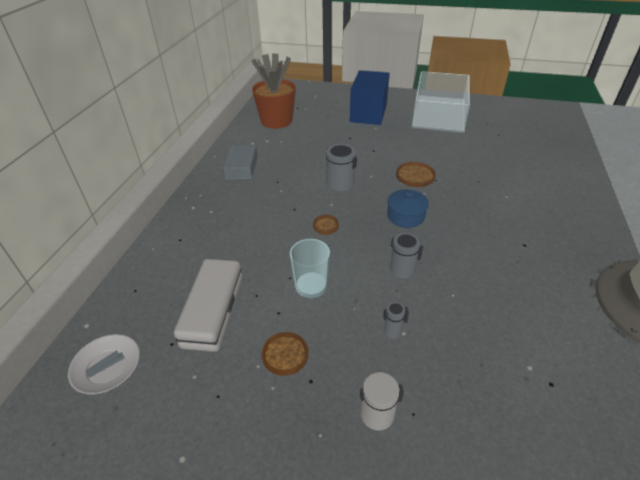

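The top view has the large canister near (435,226), medium near (293,320) and small near (214,317). The large saucer is near (461,320), medium near (179,231) and small near (343,230). The white jar is at (132,314). I'll enlarge each of these for precise positions and clip directions.

```bash
python3 - <<'E'
import cv2,numpy as np
im=cv2.imread("pics/top0.png")
C=[(435,226),(293,320),(214,317),(461,320),(179,231),(343,230)]
t=[]
for u,v in C:
    c=cv2.resize(im[v-30:v+30,u-30:u+30],(264,264),interpolation=cv2.INTER_CUBIC)
    for k in range(0,60,10):
        p=int((k+.5)*4.4); cv2.line(c,(p,0),(p,5),(0,255,255),1);cv2.line(c,(0,p),(5,p),(0,255,255),1)
    t.append(c)
cv2.imwrite("pics/m.png",np.vstack([np.hstack(t[:3]),np.hstack(t[3:])]))
E
```

```text
(no output)
```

View pics/m.png

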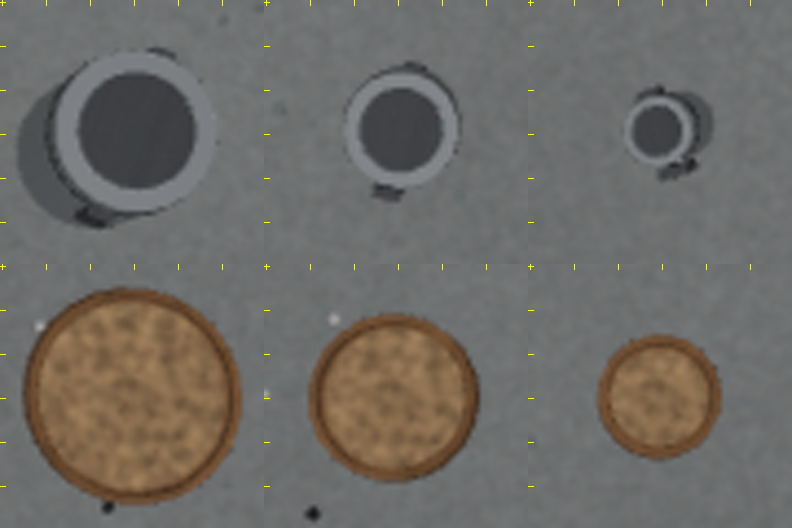

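Centres and clip/hinge directions are readable in all crops. Next I convert them to world positions and cross-check against the side view.

```bash
cat > h.py <<'E'
import numpy as np
from scipy.spatial.transform import Rotation as R
K={"top":(536.37161529,308.65110743,239.41665327,[.4939847,-.0166113,1.02684144],[8.90194251e-02,-4.12225388e-04,-1.55276567]),
"side":(440.56757288,316.24779098,235.84627062,[.44697628,.59518289,.60141841],[.835906,.02019799,-2.89755155])}
def world(n,u,v,z):
    f,cx,cy,p,r=K[n]; d=R.from_euler("xyz",r).apply([(u-cx)/f,-(v-cy)/f,-1]); p=np.array(p)
    return p+d*(z-p[2])/d[2]
def pix(n,P):
    f,cx,cy,p,r=K[n]; q=R.from_euler("xyz",r).inv().apply(np.array(P)-p); return cx-f*q[0]/q[2], cy+f*q[1]/q[2]
def move(P,yaw,o):
    "shift (60 mm units) and spin from observed pose to world TCP P, yaw"
    Rt=R.from_euler("xyz",o["tool_rot"]); s=Rt.inv().apply(np.array(P)-o["tool_pos"])/.06
    return s.round(3), round(-((yaw-o["tool_rot"][2]+np.pi/2)%np.pi-np.pi/2),3)
E
python3 - <<'E'
from h import *
C=[(435,226),(293,320),(214,317),(461,320),(179,231),(343,230)]
g=lambda i,a,b,z:world("top",C[i][0]-30.5+a/4.4,C[i][1]-30.5+b/4.4,z)
np.set_printoptions(precision=4,suppress=True)
for i,(n,c,cl,hi,z) in enumerate([("L",(137,130),(92,216),(160,52),.086),("M",(136,130),(124,192),(153,67),.072),("S",(128,131),(145,171),(127,90),.06)]):
    p=g(i,*c,z); d=g(i,*hi,z-.01)-g(i,*cl,z-.01); print(n,p[:2],"yaw",np.arctan2(d[1],d[0]),"side px",pix("side",p))
for i,n,c in[(3,"sL",(133,132)),(4,"sM",(130,133)),(5,"sS",(132,133))]:
    p=g(i,*c,.011);print(n,p[:2],"side px",pix("side",p))
E
```

```text
L [ 0.6075 -0.2392] yaw -0.39037169332335314 side px (np.float64(341.68820962723765), np.float64(151.18129610654657))
M [0.4377 0.0089] yaw -0.20965700005576438 side px (np.float64(408.14675814465147), np.float64(241.80623984963304))
S [0.4393 0.1537] yaw 0.25335890507429276 side px (np.float64(397.4965841434585), np.float64(309.8457085640056))
sL [ 0.4389 -0.3035] side px (np.float64(416.7341672797278), np.float64(172.69842366973867))
sM [0.5968 0.2335] side px (np.float64(286.5918199878271), np.float64(351.3346116118437))
sS [ 0.6043 -0.0795] side px (np.float64(327.0249911232776), np.float64(222.91861090721488))
```

```bash
python3 -c "
from cell import robot;from h import *
print(move([.6075,-.2392,.20],-.39,robot.observe()))"
```

```text
(array([-10.881,  -8.562,   0.728]), np.float64(-0.002))
```

Call:
step_arm([
  [[-0.3, -0.25, 0], 0],
  [[-0.9, -0.7, 0], 0],
  [[-1.5, -1.2, 0], 0],
  [[-2.1, -1.65, 0], 0],
  [[-2.7, -2.1, 0], 0],
  [[-3.3, -2.6, 0], 0],
  [[-3.9, -3.05, 0], 0],
  [[-4.5, -3.55, 0], 0],
  [[-5.1, -4.0, 0], 0],
  [[-5.7, -4.5, 0], 0],
], hand=0, squeeze=25)

```text
time: 1.35
tool_pos: [0.4139, 0.1037, 0.2436]
tool_rot: [3.141, -0.0, 2.75]
contact_force: [1.3, -0.0, 0.3]
opening: 0.0916
grip_force: 0.0
```

Call:
step_arm([
  [[-0.6, -0.45, 0], 0],
  [[-1.2, -0.95, 0], 0],
  [[-1.8, -1.4, 0], 0],
  [[-2.4, -1.9, 0], 0],
  [[-3.0, -2.4, 0], 0],
  [[-3.6, -2.85, 0], 0],
  [[-4.2, -3.3, 0], 0],
  [[-4.8, -3.8, 0], 0],
  [[-5.1, -4.0, 0], 0],
  [[-5.18, -4.06, 0], 0],
])

```text
time: 2.6
tool_pos: [0.6077, -0.2397, 0.2425]
tool_rot: [3.141, -0.002, 2.749]
contact_force: [-0.1, 0.2, -0.8]
opening: 0.0918
grip_force: 0.0
```

```bash
python3 -c "
from cell import robot;from h import *
o=robot.observe();print(o['time'],o['tool_pos'],o['tool_rot'],move([.6075,-.2392,.053],-.39,o))"
```

```text
2.6 [ 0.60768637 -0.23969597  0.24246715] [ 3.14135890e+00 -1.67623377e-03  2.74854068e+00] (array([1.000e-03, 6.000e-03, 3.158e+00]), np.float64(-0.003))
```

Descend to just above the lid and check the side view before going all the way.

Call:
step_arm([
  [[0, 0, 0.4], 0],
  [[0, 0, 0.9], 0],
  [[0, 0, 1.4], 0],
  [[0, 0, 1.8], 0],
  [[0, 0, 2.0], 0],
  [[0, 0, 2.0], 0],
])

```text
time: 3.35
tool_pos: [0.6073, -0.238, 0.1233]
tool_rot: [3.141, -0.001, 2.75]
contact_force: [0.2, -0.1, 0.4]
opening: 0.0918
grip_force: 0.0
```

```bash
python3 - <<'E'
from cell import robot
import cv2,numpy as np
a=robot.read_camera("top")["pixels"][150:300,360:510,::-1];b=robot.read_camera("side")["pixels"][80:230,265:415,::-1]
cv2.imwrite("pics/a1.png",cv2.resize(np.hstack([a,b]),(800,400),interpolation=cv2.INTER_CUBIC))
E
```

```text
(no output)
```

View pics/a1.png

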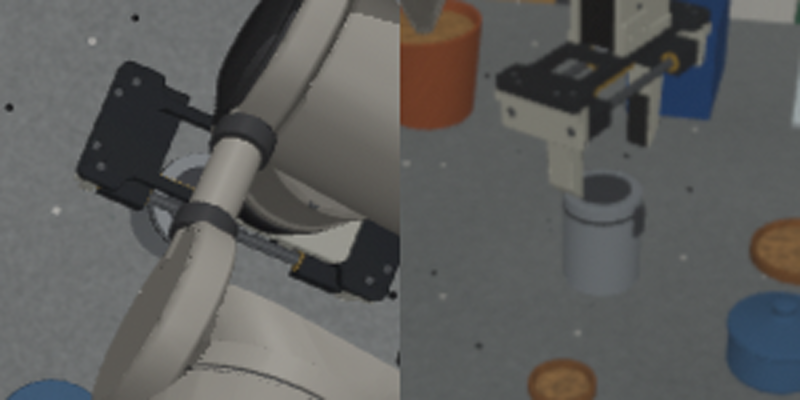

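The crop shows the fingers at about (567,185) and (643,140), straddling the lid centred at (607,190). The alignment is good, so I descend and grip.

Call:
step_arm([
  [[0, 0, 0.3], 0],
  [[0, 0, 0.6], 0],
  [[0, 0, 0.9], 0],
  [[0, 0, 1.15], 0],
  [[0, 0, 1.17], 0],
  [[0, 0, 1.17], 0],
])

```text
time: 4.2
tool_pos: [0.6079, -0.2388, 0.0537]
tool_rot: [3.142, 0.0, 2.75]
contact_force: [0.1, -0.5, 0.5]
opening: 0.0915
grip_force: 0.0
```

Call:
step_arm([
  [[0, 0, 0], 0],
  [[0, 0, 0], 0],
  [[0, 0, 0], 0],
  [[0, 0, 0], 0],
  [[0, 0, 0], 0],
  [[0, 0, 0], 0],
  [[0, 0, 0], 0],
  [[0, 0, 0], 0],
], hand=120, squeeze=25)

```text
time: 5.2
tool_pos: [0.6078, -0.2388, 0.0539]
tool_rot: [3.142, 0.001, 2.75]
contact_force: [-1.4, 0.3, 5.2]
opening: 0.0656
grip_force: 25.0
```

Call:
step_arm([
  [[0, 0, -0.2], 0],
  [[0, 0, -0.5], 0],
  [[0, 0, -0.8], 0],
  [[0, 0, -0.8], 0],
  [[0, 0, -0.8], 0],
])

```text
time: 5.82
tool_pos: [0.6074, -0.2386, 0.1014]
tool_rot: [3.141, -0.0, 2.75]
contact_force: [-0.5, -0.1, -2.2]
opening: 0.0661
grip_force: 25.0
```

```bash
python3 -c "
from cell import robot;from h import *
o=robot.observe();print(o['contact_force'],o['grip_force'],o['opening'],move([.4389,-.3035,.10],-.39,o))"
```

```text
[-0.50627787 -0.12794987 -2.19195734] 24.999992698431015 0.06605121976519071 (array([ 2.183, -2.073,  0.024]), np.float64(-0.002))
```

Call:
step_arm([
  [[0.15, -0.15, 0], 0],
  [[0.5, -0.48, 0], 0],
  [[0.9, -0.86, 0], 0],
  [[1.3, -1.24, 0], 0],
  [[1.7, -1.62, 0], 0],
  [[2.0, -1.9, 0], 0],
  [[2.14, -2.03, 0], 0],
  [[2.18, -2.07, 0], 0],
  [[2.18, -2.07, 0.1], 0],
  [[2.18, -2.07, 0.2], 0],
])

```text
time: 7.08
tool_pos: [0.4399, -0.3032, 0.0889]
tool_rot: [3.141, 0.0, 2.751]
contact_force: [0.4, -1.1, -2.5]
opening: 0.0658
grip_force: 25.0
```

```bash
python3 - <<'E'
from cell import robot
from h import *
import cv2
b=robot.read_camera("side")["pixels"][90:240,330:530,::-1]
cv2.imwrite("pics/a2.png",cv2.resize(b,(800,600),interpolation=cv2.INTER_CUBIC))
o=robot.observe();print(move([.4389,-.3035,.0585],-.39,o))
E
```

```text
(array([ 0.003, -0.014,  0.492]), np.float64(-0.001))
```

View pics/a2.png

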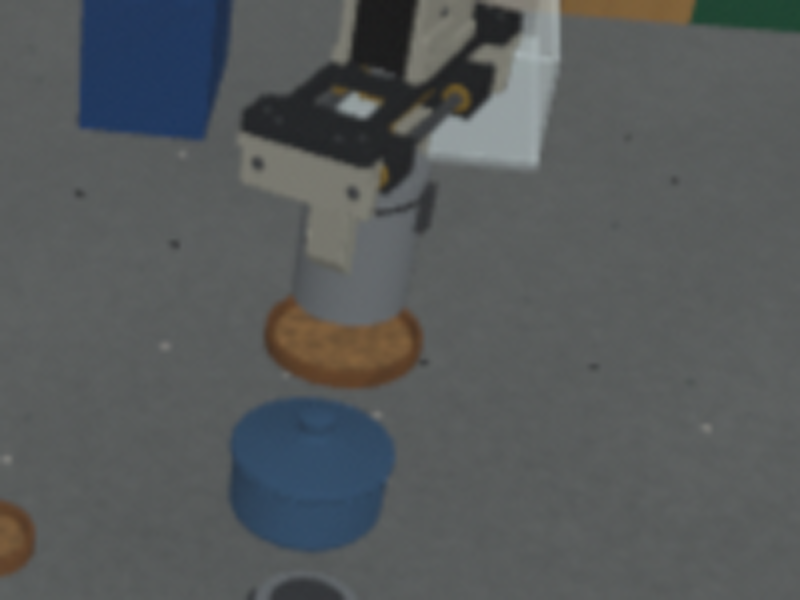

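The large canister, bottom edge near (352,322), hangs upright above its saucer, centred near (345,338). Lowering.

Call:
step_arm([
  [[0, -0.01, 0.15], 0],
  [[0, -0.01, 0.3], 0],
  [[0, -0.01, 0.4], 0],
  [[0, -0.01, 0.44], 0],
  [[0, -0.01, 0.46], 0],
  [[0, -0.01, 0.48], 0],
  [[0, -0.01, 0.49], 0],
  [[0, -0.01, 0.49], 0],
])

```text
time: 8.12
tool_pos: [0.4392, -0.3041, 0.0602]
tool_rot: [3.142, 0.0, 2.75]
contact_force: [1.0, -0.2, -3.0]
opening: 0.0659
grip_force: 25.0
```

Call:
step_arm([
  [[0, 0, 0.01], 0],
  [[0, 0, 0.02], 0],
  [[0, 0, 0.03], 0],
  [[0, 0, 0.03], 0],
])

```text
time: 8.62
tool_pos: [0.4392, -0.3041, 0.0588]
tool_rot: [-3.142, 0.0, 2.75]
contact_force: [-1.0, 1.6, 6.1]
opening: 0.0658
grip_force: 25.0
```

Call:
step_arm([
  [[0, 0, 0], 0],
  [[0, 0, 0], 0],
  [[0, 0, 0], 0],
  [[0, 0, 0], 0],
  [[0, 0, 0], 0],
], hand=10)

```text
time: 9.25
tool_pos: [0.4391, -0.3041, 0.0582]
tool_rot: [3.141, -0.0, 2.75]
contact_force: [0.3, -0.0, -0.3]
opening: 0.0883
grip_force: 0.0
```

Call:
step_arm([
  [[0, 0, -0.2], 0],
  [[0, 0, -0.6], 0],
  [[0, 0, -1.0], 0],
  [[0, 0, -1.5], 0],
  [[0, 0, -2.0], 0],
  [[0, 0, -2.3], 0],
  [[0, 0, -2.3], 0],
], hand=0)

```text
time: 10.12
tool_pos: [0.4397, -0.3047, 0.1983]
tool_rot: [-3.14, 0.004, 2.75]
contact_force: [0.8, -0.5, 0.1]
opening: 0.0919
grip_force: 0.0
```

```bash
python3 -c "
from cell import robot;from h import *
o=robot.observe();print(o['opening'],move([.4377,.0089,.14],-.21,o))"
```

```text
0.09194139892620315 (array([2.03 , 4.819, 0.958]), np.float64(-0.182))
```

Call:
step_arm([
  [[0.2, 0.45, 0], 0],
  [[0.45, 1.05, 0], -0.04],
  [[0.7, 1.65, 0], -0.08],
  [[0.95, 2.25, 0], -0.12],
  [[1.2, 2.85, 0], -0.16],
  [[1.5, 3.5, 0], -0.18],
  [[1.75, 4.15, 0], -0.18],
  [[1.95, 4.6, 0.3], -0.18],
  [[2.03, 4.82, 0.6], -0.18],
  [[2.03, 4.82, 0.8], -0.18],
])

```text
time: 11.38
tool_pos: [0.4362, 0.0105, 0.1471]
tool_rot: [-3.142, -0.002, 2.932]
contact_force: [-0.3, -0.1, 1.1]
opening: 0.092
grip_force: 0.0
```

Call:
step_arm([
  [[0, 0, 0], 0],
  [[0, 0, 0], 0],
])

```text
time: 11.62
tool_pos: [0.4373, 0.009, 0.1486]
tool_rot: [3.142, 0.001, 2.929]
contact_force: [-0.1, -0.8, -0.9]
opening: 0.0918
grip_force: 0.0
```

```bash
python3 - <<'E'
from cell import robot
from h import *
import cv2
a=robot.read_camera("side")["pixels"];b=a[170:320,320:520,::-1]
cv2.imwrite("pics/a3.png",cv2.resize(np.vstack([b,a[90:240,330:530,::-1]]),(800,1200)[::1] if 0 else (400,600),interpolation=cv2.INTER_CUBIC))
o=robot.observe();print(o['tool_pos'],move([.4377,.0089,.045],-.21,o))
E
```

```text
[0.43741356 0.00900382 0.14877559] (array([-3.00e-03, -1.00e-03,  1.73e+00]), np.float64(-0.003))
```

View pics/a3.png

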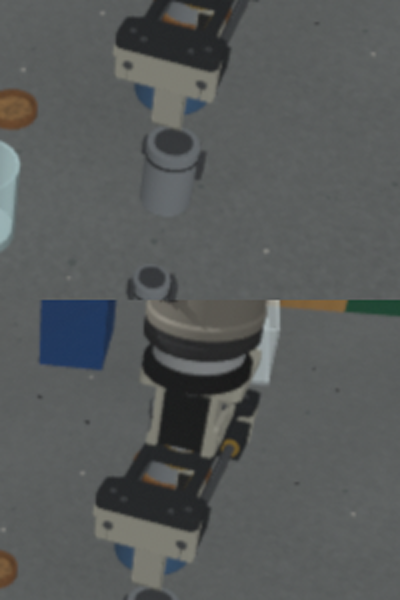

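The finger at (168,105) lines up with the medium canister's lid at (175,145), the clip is on the side, and the blue box is clear behind. Descend and grip.

Call:
step_arm([
  [[0, 0, 0.3], 0],
  [[0, 0, 0.7], 0],
  [[0, 0, 1.1], 0],
  [[0, 0, 1.5], 0],
  [[0, 0, 1.7], 0],
  [[0, 0, 1.73], 0],
  [[0, 0, 1.73], 0],
])

```text
time: 12.55
tool_pos: [0.4375, 0.0095, 0.0451]
tool_rot: [3.141, 0.001, 2.93]
contact_force: [-0.2, 0.6, 0.3]
opening: 0.0919
grip_force: 0.0
```

Call:
step_arm([
  [[0, 0, 0], 0],
  [[0, 0, 0], 0],
  [[0, 0, 0], 0],
  [[0, 0, 0], 0],
  [[0, 0, 0], 0],
  [[0, 0, 0], 0],
  [[0, 0, 0], 0],
  [[0, 0, 0], 0],
  [[0, 0, 0], 0],
], hand=170, squeeze=20)

```text
time: 13.68
tool_pos: [0.437, 0.0097, 0.0445]
tool_rot: [3.141, 0.0, 2.93]
contact_force: [-0.4, -0.3, 0.4]
opening: 0.0468
grip_force: 20.0
```

Call:
step_arm([
  [[0, 0, -0.2], 0],
  [[0, 0, -0.6], 0],
  [[0, 0, -1.0], 0],
  [[0, 0, -1.5], 0],
  [[0, 0, -2.0], 0],
  [[0, 0, -2.3], 0],
  [[0, 0, -2.3], 0],
  [[0, 0, -2.3], 0],
])

```text
time: 14.68
tool_pos: [0.4364, 0.0098, 0.182]
tool_rot: [-3.142, -0.001, 2.93]
contact_force: [0.0, 0.6, -1.5]
opening: 0.0465
grip_force: 20.0
```

```bash
python3 -c "
from cell import robot;from h import *
o=robot.observe();print(o['contact_force'],move([.5968,.2335,.18],-.21,o))
print(world('top',252,215,.085), world('top',256,236,.0))"
```

```text
[ 0.04744815  0.60023696 -1.48948913] (array([-1.83 ,  4.207,  0.032]), np.float64(-0.002))
[0.6196141  0.08555711 0.085     ] [0.59039469 0.08597092 0.        ]
```

Call:
step_arm([
  [[-0.15, 0.35, 0], 0],
  [[-0.4, 0.9, 0], 0],
  [[-0.65, 1.5, 0], 0],
  [[-0.9, 2.1, 0], 0],
  [[-1.15, 2.65, 0], 0],
  [[-1.4, 3.2, 0], 0],
  [[-1.6, 3.7, 0], 0],
  [[-1.75, 4.05, 0], 0],
  [[-1.82, 4.19, 0], 0],
  [[-1.83, 4.21, 0], 0],
])

```text
time: 15.92
tool_pos: [0.5971, 0.2334, 0.1814]
tool_rot: [-3.141, -0.002, 2.93]
contact_force: [0.6, -0.5, -1.2]
opening: 0.0468
grip_force: 20.0
```

Call:
step_arm([
  [[0, 0, 0.3], 0],
  [[0, 0, 0.7], 0],
  [[0, 0, 1.1], 0],
  [[0, 0, 1.4], 0],
  [[0, 0, 1.6], 0],
  [[0, 0, 1.6], 0],
])

```text
time: 16.68
tool_pos: [0.597, 0.2333, 0.0858]
tool_rot: [-3.141, -0.001, 2.93]
contact_force: [-0.3, -0.2, -1.3]
opening: 0.0465
grip_force: 20.0
```

```bash
python3 - <<'E'
from cell import robot
from h import *
import cv2
b=robot.read_camera("side")["pixels"][240:390,190:390,::-1]
cv2.imwrite("pics/a4.png",cv2.resize(b,(800,600),interpolation=cv2.INTER_CUBIC))
o=robot.observe();print(o['tool_pos'],move([.5968,.2335,.05],-.21,o))
E
```

```text
[0.59757553 0.2334717  0.08670057] (array([ 0.013, -0.002,  0.612]), np.float64(-0.002))
```

View pics/a4.png

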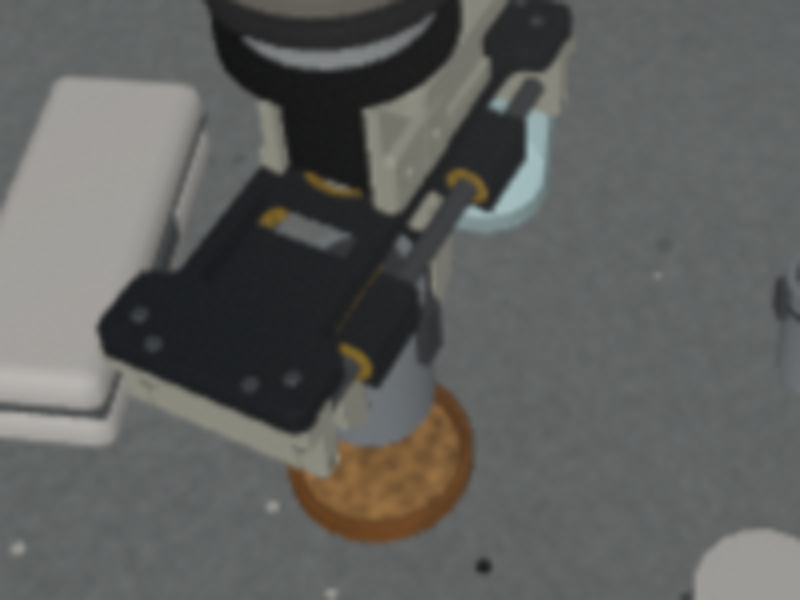

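The medium canister hangs over its saucer (bottom edge about (385,440), saucer centred at (382,465)). The body clears the tumbler and the case. Lowering.

Call:
step_arm([
  [[0, 0, 0.2], 0],
  [[0, 0, 0.4], 0],
  [[0, 0, 0.52], 0],
  [[0, 0, 0.56], 0],
  [[0, 0, 0.58], 0],
  [[0, 0, 0.6], 0],
  [[0, 0, 0.61], 0],
  [[0, 0, 0.61], 0],
])

```text
time: 17.73
tool_pos: [0.5975, 0.2336, 0.0501]
tool_rot: [3.141, 0.0, 2.93]
contact_force: [0.5, -0.3, -0.8]
opening: 0.0466
grip_force: 20.0
```

Call:
step_arm([
  [[0, 0, 0.01], 0],
  [[0, 0, 0.02], 0],
  [[0, 0, 0.02], 0],
])

```text
time: 18.1
tool_pos: [0.5976, 0.2336, 0.0496]
tool_rot: [3.141, 0.001, 2.93]
contact_force: [-2.1, -0.2, 5.8]
opening: 0.0468
grip_force: 20.0
```

Call:
step_arm([
  [[0, 0, 0], 0],
  [[0, 0, 0], 0],
  [[0, 0, 0], 0],
  [[0, 0, 0], 0],
  [[0, 0, 0], 0],
], hand=60)

```text
time: 18.73
tool_pos: [0.5974, 0.2336, 0.0486]
tool_rot: [3.142, -0.0, 2.93]
contact_force: [0.8, -0.2, 0.2]
opening: 0.0702
grip_force: 0.0
```

Call:
step_arm([
  [[0, 0, -0.2], 0],
  [[0, 0, -0.6], 0],
  [[0, 0, -1.0], 0],
  [[0, 0, -1.5], 0],
  [[0, 0, -2.0], 0],
  [[0, 0, -2.3], 0],
  [[0, 0, -2.3], 0],
])

```text
time: 19.6
tool_pos: [0.5983, 0.2338, 0.1892]
tool_rot: [3.139, 0.004, 2.93]
contact_force: [-0.8, 0.2, -0.7]
opening: 0.0701
grip_force: 0.0
```

```bash
python3 -c "
from cell import robot;from h import *
o=robot.observe();print(o['opening'],move([.4393,.1537,.12],.25,o))"
```

```text
0.07007757146950641 (array([ 2.315, -1.865,  1.14 ]), np.float64(-0.462))
```

Call:
step_arm([
  [[0.2, -0.15, 0], -0.05],
  [[0.6, -0.5, 0], -0.15],
  [[1.0, -0.8, 0], -0.25],
  [[1.4, -1.1, 0], -0.35],
  [[1.8, -1.45, 0], -0.42],
  [[2.15, -1.75, 0], -0.46],
  [[2.3, -1.86, 0.2], -0.46],
  [[2.31, -1.87, 0.6], -0.46],
  [[2.31, -1.87, 0.8], -0.46],
  [[2.31, -1.87, 0.8], -0.46],
])

```text
time: 20.85
tool_pos: [0.4378, 0.1529, 0.1378]
tool_rot: [3.141, -0.002, -2.893]
contact_force: [-0.6, -0.0, 0.1]
opening: 0.0702
grip_force: 0.0
```

```bash
python3 - <<'E'
from cell import robot
from h import *
import cv2
a=robot.read_camera("side")["pixels"][:,:,::-1];cv2.imwrite("pics/a5.png",a[50:450,190:590])
cv2.imwrite("pics/a5.png",cv2.resize(a[130:430,230:480],(500,600),interpolation=cv2.INTER_CUBIC))
o=robot.observe();print(o['tool_pos'],move([.4393,.1537,.039],.25,o))
E
```

```text
[0.43839229 0.15306715 0.13854036] (array([-0.018,  0.006,  1.659]), np.float64(-0.002))
```

View pics/a5.png

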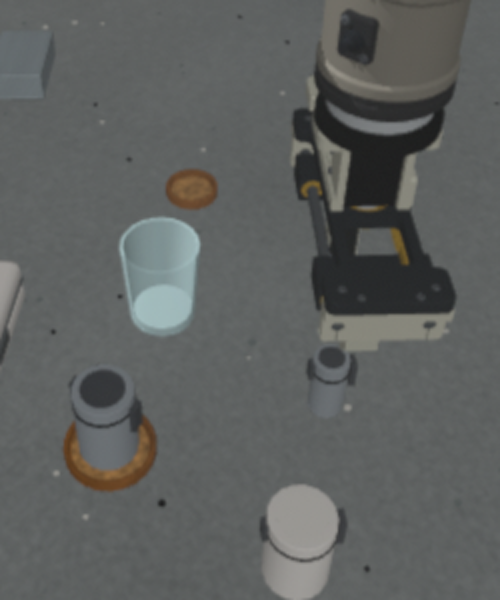

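```bash
python3 -c "
from h import *
for yw in (0.25,):
  d=np.array([-np.sin(yw),np.cos(yw),0])
  for o in(.035,.055):
    p=np.array([.4384,.1531,.1215])+o*d; u,v=pix('side',p);print((u-230)*2,(v-130)*2)
for x,y in((.4393,.1537),(.4413,.1537),(.4393,.1517)):
  for z in(.06,0):
    u,v=pix('side',[x,y,z]);print(x,y,z,(u-230)*2,(v-130)*2)"
```

```text
352.8105181828096 343.6247273064274
357.47558239613556 366.7291580490198
0.4393 0.1537 0.06 335.0242515686234 359.73093307239617
0.4393 0.1537 0 327.40745928648425 406.0495671665781
0.4413 0.1537 0.06 332.4112676265753 359.263770614382
0.4413 0.1537 0 324.9448379766035 405.5837499190077
0.4393 0.1517 0.06 335.30803306487735 357.72125471033576
0.4393 0.1517 0 327.6905498142637 404.0599649740009
```

The medium canister stands in its saucer: lid (103,388), saucer (110,445). The finger at (358,345) is in line with the small canister at (330,357), perhaps 2–3 mm short in x. I'll correct that slightly and descend.

Call:
step_arm([
  [[-0.02, 0, 0.3], 0],
  [[-0.04, 0, 0.7], 0],
  [[-0.04, 0, 1.1], 0],
  [[-0.04, 0, 1.45], 0],
  [[-0.04, 0, 1.64], 0],
  [[-0.04, 0, 1.66], 0],
  [[-0.04, 0, 1.66], 0],
])

```text
time: 21.78
tool_pos: [0.4413, 0.1537, 0.0398]
tool_rot: [-3.142, 0.001, -2.893]
contact_force: [0.3, -0.3, 0.0]
opening: 0.0699
grip_force: 0.0
```

Call:
step_arm([
  [[0, 0, 0], 0],
  [[0, 0, 0], 0],
  [[0, 0, 0], 0],
  [[0, 0, 0], 0],
  [[0, 0, 0], 0],
  [[0, 0, 0], 0],
  [[0, 0, 0], 0],
  [[0, 0, 0], 0],
  [[0, 0, 0], 0],
], hand=220, squeeze=15)

```text
time: 22.9
tool_pos: [0.4407, 0.1536, 0.0392]
tool_rot: [3.142, 0.0, -2.893]
contact_force: [-0.1, 0.2, 0.6]
opening: 0.0286
grip_force: 15.0
```

Call:
step_arm([
  [[0, 0, -0.2], 0],
  [[0, 0, -0.6], 0],
  [[0, 0, -1.0], 0],
  [[0, 0, -1.5], 0],
  [[0, 0, -2.0], 0],
  [[0, 0, -2.3], 0],
  [[0, 0, -2.3], 0],
  [[0, 0, -2.3], 0],
])

```text
time: 23.9
tool_pos: [0.4402, 0.1535, 0.1766]
tool_rot: [3.141, -0.001, -2.893]
contact_force: [-0.3, -0.2, -0.9]
opening: 0.0286
grip_force: 15.0
```

```bash
python3 -c "
from cell import robot;from h import *
o=robot.observe();print(o['contact_force'],move([.6043,-.0795,.18],.25,o))
from h import *; print(world('top',380,314,.05))"
```

```text
[-0.2819862  -0.15858417 -0.89714295] (array([-1.698, -4.436, -0.058]), np.float64(-0.002))
[ 0.44827376 -0.1467244   0.05      ]
```

Call:
step_arm([
  [[-0.15, -0.4, 0], 0],
  [[-0.4, -1.0, 0], 0],
  [[-0.62, -1.6, 0], 0],
  [[-0.84, -2.2, 0], 0],
  [[-1.07, -2.8, 0], 0],
  [[-1.3, -3.4, 0], 0],
  [[-1.5, -3.95, 0], 0],
  [[-1.63, -4.27, 0], 0],
  [[-1.7, -4.42, 0], 0],
  [[-1.7, -4.44, 0], 0],
])

```text
time: 25.15
tool_pos: [0.6047, -0.0795, 0.1762]
tool_rot: [3.141, -0.001, -2.894]
contact_force: [-0.9, 1.0, -0.7]
opening: 0.0283
grip_force: 15.0
```

Call:
step_arm([
  [[0, 0, 0.3], 0],
  [[0, 0, 0.7], 0],
  [[0, 0, 1.1], 0],
  [[0, 0, 1.5], 0],
  [[0, 0, 1.7], 0],
  [[0, 0, 1.7], 0],
])

```text
time: 25.9
tool_pos: [0.6044, -0.0789, 0.0745]
tool_rot: [3.141, -0.001, -2.893]
contact_force: [0.1, 0.9, 0.2]
opening: 0.0284
grip_force: 15.0
```

```bash
python3 - <<'E'
from cell import robot
from h import *
import cv2
b=robot.read_camera("side")["pixels"][140:260,250:410,::-1]
cv2.imwrite("pics/a6.png",cv2.resize(b,(800,600),interpolation=cv2.INTER_CUBIC))
o=robot.observe();print(o['tool_pos'],move([.6043,-.0795,.044],.25,o))
E
```

```text
[ 0.60502885 -0.07921423  0.07546148] (array([ 0.013, -0.002,  0.524]), np.float64(-0.001))
```

View pics/a6.png

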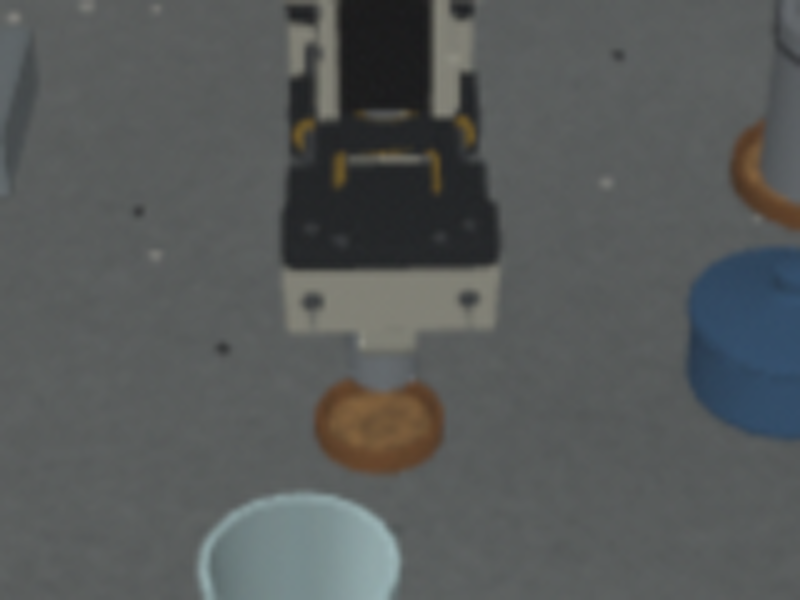

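The small canister, bottom edge (385,388), is directly above its saucer (379,423). Lowering about 31 mm brings it onto the floor.

Call:
step_arm([
  [[0, 0, 0.2], 0],
  [[0, 0, 0.36], 0],
  [[0, 0, 0.44], 0],
  [[0, 0, 0.47], 0],
  [[0, 0, 0.49], 0],
  [[0, 0, 0.5], 0],
  [[0, 0, 0.51], 0],
  [[0, 0, 0.51], 0],
])

```text
time: 26.95
tool_pos: [0.605, -0.0796, 0.0446]
tool_rot: [-3.142, 0.0, -2.893]
contact_force: [-0.5, -0.5, 0.2]
opening: 0.0281
grip_force: 15.0
```

Call:
step_arm([
  [[0, 0, 0.01], 0],
  [[0, 0, 0.02], 0],
  [[0, 0, 0.02], 0],
])

```text
time: 27.32
tool_pos: [0.6052, -0.0796, 0.0441]
tool_rot: [-3.141, 0.001, -2.893]
contact_force: [-1.8, 0.9, 5.7]
opening: 0.0288
grip_force: 15.0
```

Contact at 5.7 N, so I release and withdraw.

Call:
step_arm([
  [[0, 0, 0], 0],
  [[0, 0, 0], 0],
  [[0, 0, 0], 0],
  [[0, 0, 0], 0],
  [[0, 0, 0], 0],
], hand=110)

```text
time: 27.95
tool_pos: [0.605, -0.0796, 0.0432]
tool_rot: [3.141, -0.0, -2.893]
contact_force: [0.7, 0.6, 0.8]
opening: 0.0521
grip_force: 0.0
```

Call:
step_arm([
  [[0, 0, -0.2], 0],
  [[0, 0, -0.6], 0],
  [[0, 0, -1.0], 0],
  [[0, 0, -1.5], 0],
  [[0, 0, -2.0], 0],
  [[0, 0, -2.5], 0],
  [[0.4, 0, -2.8], 0],
  [[0.9, 0, -3.0], 0],
  [[1.5, 0, -3.0], 0],
  [[2.0, 0, -3.0], 0],
])

```text
time: 29.2
tool_pos: [0.4875, -0.1093, 0.2244]
tool_rot: [-3.141, 0.001, -2.893]
contact_force: [0.2, 0.6, 0.2]
opening: 0.0519
grip_force: 0.0
```

Call:
step_arm([
  [[0, 0, 0], 0],
  [[0, 0, 0], 0],
  [[0, 0, 0], 0],
])

```text
time: 29.58
tool_pos: [0.4894, -0.1089, 0.2234]
tool_rot: [-3.141, 0.001, -2.893]
contact_force: [-0.1, 0.1, -0.3]
opening: 0.0521
grip_force: 0.0
```

```bash
python3 - <<'E'
from cell import robot
import cv2
cv2.imwrite("pics/a7.png",cv2.resize(robot.read_camera("side")["pixels"][110:440,160:600,::-1],(800,600),interpolation=cv2.INTER_CUBIC))
E
```

```text
(no output)
```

View pics/a7.png

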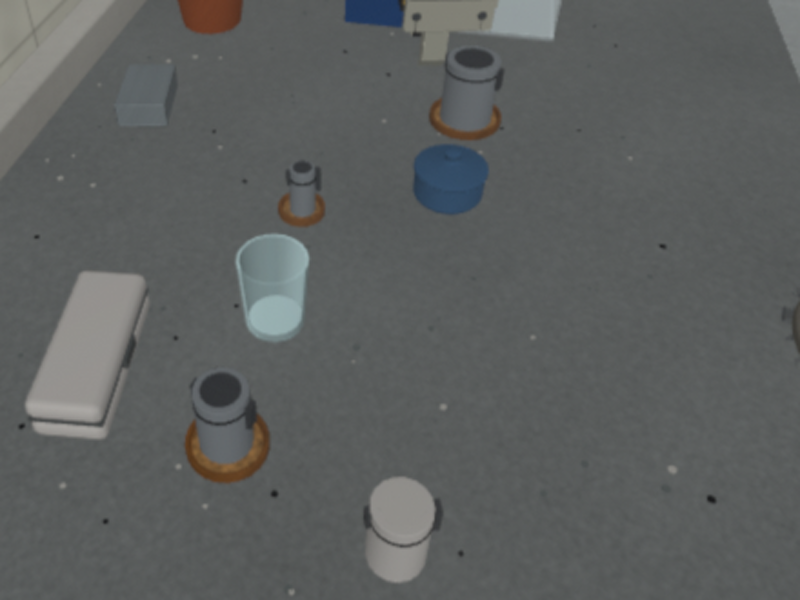

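All three canisters stand upright in their saucers: large at (467,118), medium at (227,443), small at (302,208). The jar, tumbler, box and case are where they were, and the gripper touches nothing.

```bash
python3 -c "
from cell import robot;print(robot.hand_in())"
```

```text
the job is handed in; nothing more can be done
None
```

The large, medium and small canisters now stand upright in their own saucers, placed in that order in about 30 s; the other four things look unmoved in the last picture, and the job is handed in (no verdict was returned).

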